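# Fit the air-filter bowl up into its bayonet head

## Task

Pick up the blue filter bowl by its red handle, push its three lugs up through the slots of the ring on the air-filter stand (handle under the yellow dot), and swing the handle round to the red dot so that the lugs drop into their pockets and the bowl hangs locked, level, with nothing holding it. Leave the glue bottle, spray can, tape measure and black tape roll standing as they are.

Things in the scene. Friction and masses are not known exactly. Their poses are not given: they have to be found in the camera images.
- filter_bowl: Air-filter bowl, 0.15-0.27 kg, standing on the stool. Origin at the centre of its underside, z up its axis. Blue body 44 mm in diameter up to a shoulder at z = 56; metal neck 36 mm in diameter above, tapering from z = 80 to 26 mm at the top, z = 88. A straight red bar handle, 16 mm wide, z = 34 to 54, runs along the bowl's -x out to 133 mm from the axis.
- handle_grip (a point): Where to grip the red handle: on its centreline, 105 mm out along the bowl's -x, 44 mm above the bowl's underside. Axes as the bowl's.
- bowl_neck (a point): On the bowl's axis at the middle height of the lugs, 73 mm above its underside. The three steel lugs stand out from the neck at 60, 180 (towards the handle) and 300 degrees about z; each is 8 mm wide, reaches 26 mm from the axis and spans z = 70 to 76 above the underside.
- filter_stand: Fixed stand: a 30 mm square post (at x 57, y -48 mm, 298 mm tall) on a 64 mm base carries an overhanging grey round head, 68 mm in diameter, 260 to 320 mm above the bench, open below; free space beneath it. Origin on the head's axis at bench level, z up. The locked handle points along -x (red dot on the head's side and top); the yellow dot is 50 degrees clockwise from above.
- ring_mouth (a point): Centre of the bayonet ring's underside, on the head's axis, 260 mm above the bench; axes as the stand's. The ring is 43 mm across inside (58 at the slots), with slots for the lugs, humps, pockets and stops. The bowl can be pushed up until its shoulder meets this underside: bowl's underside 204 mm above the bench, lugs 6 mm above the humps.
- entry_slot (a point): Middle of the slot under the yellow dot, 130 degrees about the stand's z, 25 mm from the axis at the ring's underside. The handle points this way when the bowl is pushed up. The three slots are each 38 degrees wide, centred at 10, 130 and 250 degrees. Going anticlockwise from above, each is followed by a 15 degree hump, its top 8 mm above the ring's underside.
- lock_pocket (a point): Middle of the pocket floor under the red dot, along the stand's -x, 25 mm from the axis, 4 mm above the ring's underside. The three pockets are each 32 degrees wide, centred at 60, 180 and 300 degrees, past the humps and before a solid stop. Seated in them, 10 mm below fully up, the bowl's underside is 194 mm above the bench and it cannot turn back.
- riser: Small fixed plywood stool, top 180 x 60 mm, 120 mm above the bench, on which the bowl stands. Its origin is at bench level under the middle of the handle grip; x along its length: the top reaches from x = -50 to 130 mm, the bowl stands at about x = 100 mm. It stands between the red tool box (body 190 mm tall, a low handle on top) and the parts cabinet (250 mm).
- wood_glue: Yellow glue bottle, 45 x 66 x 196 mm, loose bystander. Origin at the centre of its underside.
- spray_can: Aerosol can, 58 mm in diameter, 210 mm tall, loose bystander. Origin at the centre of its underside.
- black_tape: Small roll of black tape lying flat, 58 mm across, 19 mm tall, loose bystander. Origin at the centre of its underside.
- tape_measure: Green tape measure, 40 x 84 x 65 mm, loose bystander. Origin at the centre of its underside.

How it is judged:
By the outcome, as a careful person would: the job done as asked, in the order asked, and still so for the second after the job is handed in, with the robot touching nothing.
It also fails if it takes over 45 s, if anything falls off the work surface, if the arm or the gripper's body presses on something with over 40 N, if the wrist force passes 120 N, or if a joint passes its speed limit or range.

## Robot

A 6-joint arm with a two-finger parallel gripper is mounted at the origin on the work surface; the furniture and walls round the work are solid. World frame = base frame: x ahead of the robot, y to its left, z up, the work surface at z = 0. Lengths are in mm, angles in rad, forces in N, time in s.
With the tool pointing down it reaches from about 400 to 825 mm from the base axis. Payload 7 kg.
Tool frame: the origin (TCP) lies where the fingers leave the gripper's body, on its centre line; the fingertips stand 73 mm ahead of it and the grasp point (between the pads) lies 54 mm ahead of it; z points along the fingers, y is the line along which they close (so a half turn about z gives the same grasp; the last joint's range is limited). The gripper opens to 85 mm and grips with 20 to 120 N. Pads are 22 mm wide; open, the fingers measure 114 mm over their backs; the gripper's body (76 mm by 85 mm) begins 54 mm behind the grasp point. The pads swing forward as they close: fully open they stand 13 mm farther back than shut.
Start: joints at [-0.964, 0.359, 0.012, 0, -1.224, -0.288], TCP at [211.537, -640.974, 303.902] pointing down, gripper open.
Joint ranges: [-3.07, 3.07], [-1.43, 2.12], [-1.02, 1.25], [-3.03, 1.67], [-3.05, -0], [-3.03, 3.03]. Speed limits (rad/s): [2.39, 2.39, 3.01, 3.14, 3.14, 3.14].

## Interface

Orientations are given as [roll, pitch, yaw] about the fixed x, y, z axes, in that order (R = Rz(yaw) Ry(pitch) Rx(roll)).
In Python, from plant import arm gives the robot as it stands.
- The arm moves only by the tool carry_out, never from a script. Its argument "rows" is a list of rows, each an object with "grip": the finger opening in mm, from 0 to 85.4; "offset": the shift along the tool's x, y, z in mm, a list of three; "rot": the turn, a rotation vector about the tool's x, y, z in rad, a list of three. In form: [{"grip": grip, "offset": [tx, ty, tz], "rot": [ax, ay, az]}, ...]. A call has 1 to 10 rows; each row shifts and turns the commanded pose from where the row before left it, along the tool's axes as they then stand; what a row does not reach is not made up. A row lasts 1/12 s, in which the tool goes at most 41.7 mm and 7.16 degrees, less where a joint would pass 70% of its speed; a pose out of reach is approached as far as the arm can. A call is refused whole if a number of a shift passes 41.7 or a number of a turn 0.125, either way. A call with a gripper value outside its range is refused whole. The fingers move at their own pace and stop on an object; the grip force is fixed at half the most. Time passes only in rows, so rows that do not move let the fingers close. It gives the time, the measured TCP pose, the force and the opening at its end, in the units of the state.
- arm.observe(): the state, without advancing time (a new reading comes with each control period).
- arm.snapshot(name): name is "scene" or "top"; returns a dict with "img" (384x512x3 uint8, red, green, blue), "z_map" (384x512 float32, mm along the optical axis (not along the pixel's ray), 0 where there is no reading), "intrinsics" (3x3 intrinsics, pixels), "distortion" ([k1, k2, p1, p2, k3] as OpenCV has them; the pictures are not rectified), "pose" (4x4, takes a point from camera to world coordinates). Camera axes: x right, y down, z forward; pixel columns grow to the right and rows downward; lengths in mm; the calibration is good to about 2 mm. A picture is of the moment at which its call begins.
- arm.hand_in(): hands the job in, once; it reports no verdict.
The state is a dict: "time_s": time; "joint_pos": joint angles; "joint_velocities": joint speeds; "joint_torque": joint torques, N m; "tcp_pos": TCP position; "tool_rot": TCP orientation; "contact_force": force on the tool from outside, world axes, zero at the start; "ft_torque": the same for the moment, N m; "opening": finger opening in mm.
Only numpy, scipy, OpenCV 4.12 (cv2) and the standard library are available. Lean on these libraries where they do the work, as an engineer would, in place of code of your own. Each camera call takes 0.05 s, during which the arm holds its last target. There are 200 camera calls.

## Working session

There is one attempt and no reset: what is moved stays moved. The work goes in short steps, Python scripts to look and compute and a tool call to move; the robot and the scene stay as the last step left them, time stands still between calls to the robot, and variables do not carry over. Pictures are saved under pics/ and viewed, on a budget of 10 in all, crops included, one or two more only if the job needs it, and the job is handed in when it is done.

Besides the shell and the picture viewer there is one more tool, called as name(argument=value, ...), one argument or row to a line, values as JSON. carry_out: Moves the arm, as the interface text tells. Its arguments: {"type":"object","properties":{"rows":{"type":"array"}},"required":["rows"]}

```bash
ls; mkdir -p pics
cat > h.py <<'E'
import numpy as np, cv2
from plant import arm
def snap(n,name):
    s=arm.snapshot(n); cv2.imwrite(f'pics/{name}.png',s['img'][:,:,::-1]); np.savez(f'pics/{name}.npz',**s); return s
def cloud(s):
    h,w=s['z_map'].shape
    u,v=np.meshgrid(np.arange(w),np.arange(h))
    p=cv2.undistortPoints(np.stack([u,v],-1).reshape(-1,1,2).astype(np.float64),np.array(s['intrinsics'],float),np.array(s['distortion'],float)).reshape(h,w,2)
    z=s['z_map'].astype(float)
    P=np.dstack([p[...,0]*z,p[...,1]*z,z]); T=np.array(s['pose'])
    W=P@T[:3,:3].T+T[:3,3]; W[z==0]=np.nan
    return W
E
python3 - <<'E'
from h import *
for n in('scene','top'):
    s=snap(n,n+'0'); print(n,np.round(s['pose'],2).tolist())
print(arm.observe())
E
```

```text
pics
scene [[-0.76, -0.48, 0.45, 29.5], [-0.65, 0.55, -0.52, 528.55], [0.0, -0.69, -0.73, 852.17], [0.0, 0.0, 0.0, 1.0]]
top [[-0.33, -0.84, 0.44, -165.39], [-0.94, 0.29, -0.15, 242.13], [-0.0, -0.47, -0.88, 1381.36], [0.0, 0.0, 0.0, 1.0]]
{'time_s': 0.1, 'joint_pos': array([-9.63895230e-01,  3.59323347e-01,  1.11266747e-02, -2.97653862e-04,
       -1.22409292e+00, -2.88106677e-01]), 'joint_velocities': array([-0.00043871,  0.000139  ,  0.0002488 ,  0.00136981, -0.00154191,
        0.00094575]), 'joint_torque': array([-1.61703589e-03, -5.84767163e+01,  2.94107205e+01,  6.95450485e+00,
       -3.20338637e-03, -2.50314798e-05]), 'tcp_pos': array([ 211.43990749, -640.68177262,  303.04365624]), 'tool_rot': array([ 3.14008142e+00, -1.56038125e-04, -2.82289947e+00]), 'contact_force': array([-0.02803424,  0.13978096,  0.29898451]), 'ft_torque': array([-0.01916926, -0.04987644,  0.01269507]), 'opening': 85.16829459232629}
```

View pics/scene0.png

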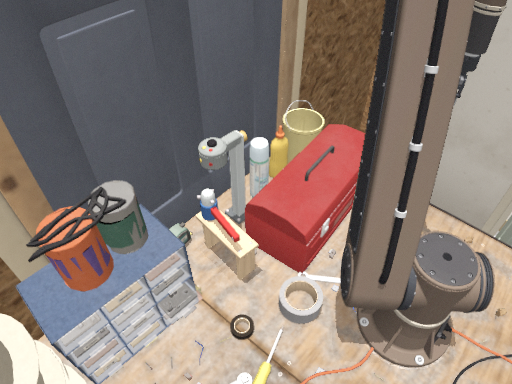

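View pics/top0.png

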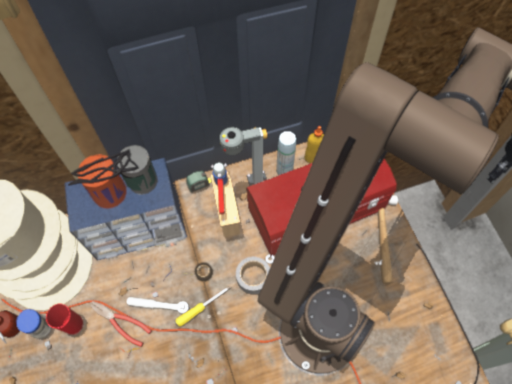

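Run:
```python
from h import *
for n in('scene0','top0'):
    s=np.load(f'pics/{n}.npz'); W=cloud(s); I=s['img']
    im=cv2.resize(I[100:300,120:390] if n=='scene0' else I[110:260,160:420],None,fx=3,fy=3,interpolation=cv2.INTER_CUBIC) if n=='scene0' else cv2.resize(I[110:260,60:320],None,fx=3,fy=3,interpolation=cv2.INTER_CUBIC)
    im=im[:600,:800]
    cv2.imwrite(f'pics/c_{n}.png',im[:,:,::-1])
    hsv=cv2.cvtColor(I,cv2.COLOR_RGB2HSV)
    red=((hsv[...,0]<8)|(hsv[...,0]>172))&(hsv[...,1]>140)&(hsv[...,2]>90)
    blue=(hsv[...,0]>100)&(hsv[...,0]<125)&(hsv[...,1]>150)
    for nm,m in(('red',red),('blue',blue)):
        k,l,st,c=cv2.connectedComponentsWithStats(m.astype(np.uint8))
        for i in range(1,k):
            if st[i,4]<6: continue
            w=W[l==i]; w=w[~np.isnan(w[:,0])]
            if len(w)and np.linalg.norm(np.median(w,0)[:2])<1000: print(n,nm,c[i].round(),st[i,4],np.median(w,0).round(),w.min(0).round(),w.max(0).round())
    # head top: z in 312..328
    X=W.reshape(-1,3); 
    for lo,hi in((312,328),(112,128),(180,200),(240,258)):
        m=(W[...,2]>lo)&(W[...,2]<hi)
        k,l,st,c=cv2.connectedComponentsWithStats(m.astype(np.uint8))
        for i in range(1,k):
            if st[i,4]<60: continue
            w=W[l==i]; print(n,lo,c[i].round(),st[i,4],np.median(w,0).round(),cv2.minAreaRect(w[:,:2].astype(np.float32)))
```

```text
scene0 red [302. 203.] 7765 [352.  -3. 170.] [  227. -1105.  -374.] [655.  73. 437.]
scene0 red [210. 164.] 6 [528. 111. 278.] [526. 109. 275.] [528. 113. 281.]
scene0 red [310. 203.] 8 [321. -20. 182.] [318. -24. 179.] [325. -14. 183.]
scene0 red [225. 224.] 274 [442. 159. 173.] [391. 138. 157.] [500. 175. 177.]
scene0 312 [342.  28.] 310 [ 669. -693.  320.] ((669.0130615234375, -753.345458984375), (8.094505310058594, 597.4173583984375), 0.04219091311097145)
scene0 312 [504.  25.] 62 [  205. -1280.   319.] ((207.1297607421875, -1280.4366455078125), (61.437599182128906, 20.721452713012695), 3.0796926021575928)
scene0 312 [139. 151.] 1849 [649. 226. 320.] ((646.322021484375, 60.327117919921875), (28.40981674194336, 977.3521118164062), 0.09327223896980286)
scene0 312 [212. 143.] 65 [543.  85. 318.] ((545.3231201171875, 84.07351684570312), (20.863710403442383, 20.997678756713867), 10.488602638244629)
scene0 312 [381. 245.] 598 [102. 101. 320.] ((141.39239501953125, 77.00653076171875), (82.04972076416016, 171.63241577148438), 71.6395263671875)
scene0 312 [100. 246.] 583 [483. 425. 320.] 
[... 10514 characters left out ...]
083 [476. 442. 245.] ((509.4552917480469, 433.53192138671875), (302.4190368652344, 163.2184295654297), 87.1729736328125)
top0 240 [ 30. 170.] 222 [672. 676. 249.] ((672.1755981445312, 670.6297607421875), (8.220081329345703, 194.7184295654297), 0.05770769342780113)
top0 240 [289. 312.] 286 [ 41.  92. 249.] ((31.428489685058594, 80.68839263916016), (211.38104248046875, 31.72492218017578), 31.980257034301758)
top0 240 [366. 322.] 127 [-48. -77. 251.] ((-44.83167266845703, -75.83436584472656), (49.133155822753906, 28.803239822387695), 23.110639572143555)
top0 240 [350. 346.] 235 [-85. -16. 251.] ((-84.04753875732422, -11.049327850341797), (84.2671127319336, 32.25983810424805), 65.41673278808594)
```

View pics/c_scene0.png

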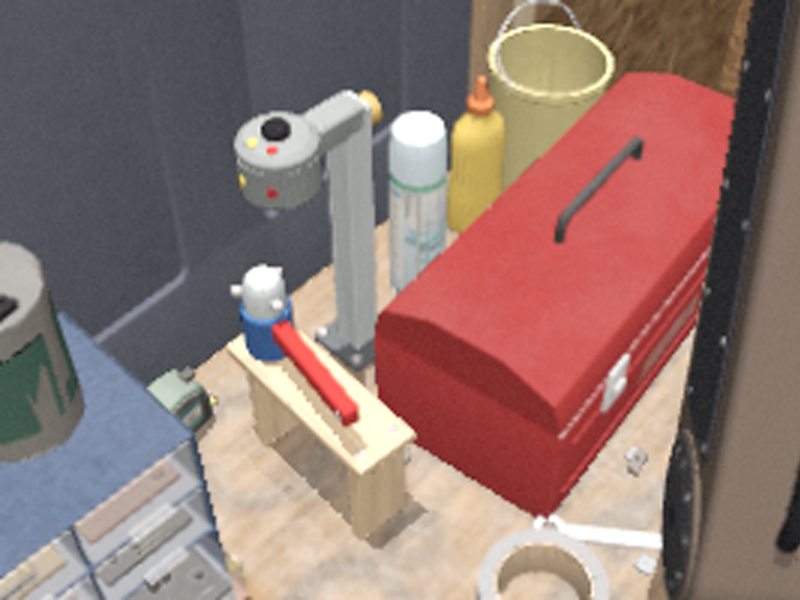

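View pics/c_top0.png

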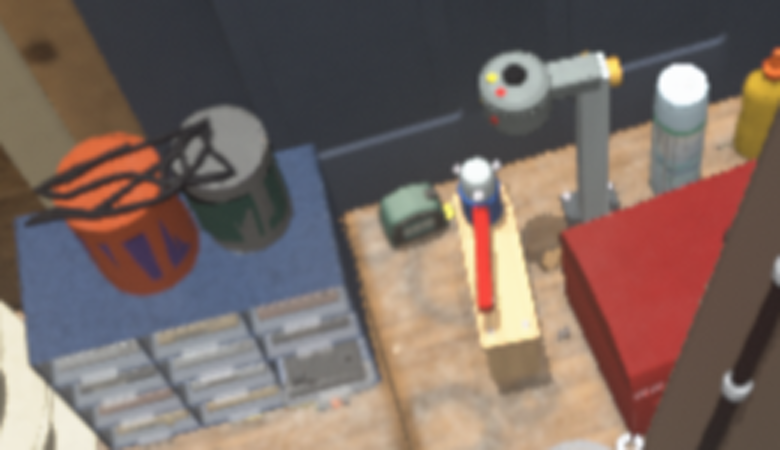

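```bash
cat >> h.py <<'E'
from scipy.optimize import least_squares
def circ(P,r,c0):
    f=least_squares(lambda c:np.hypot(P[:,0]-c[0],P[:,1]-c[1])-r,c0,loss='soft_l1',f_scale=1.0)
    e=np.hypot(P[:,0]-f.x[0],P[:,1]-f.x[1])-r
    return f.x,np.median(abs(e)),len(P)
def sel(W,c,r,lo,hi):
    m=(np.hypot(W[...,0]-c[0],W[...,1]-c[1])<r)&(W[...,2]>lo)&(W[...,2]<hi); return m
E
python3 - <<'E'
from h import *
for n in('scene0','top0'):
    s=np.load(f'pics/{n}.npz'); W=cloud(s); I=s['img']; hsv=cv2.cvtColor(I,cv2.COLOR_RGB2HSV)
    c=np.array([546,83.])
    for _ in range(3):
        m=sel(W,c,38,266,312); P=W[m]; 
        c,e,k=circ(P,34,c)
    print(n,'head',c.round(1),e,k)
    m=sel(W,c,40,260,330)
    t=W[sel(W,c,36,315,326)]; print(' top z',np.median(t[:,2]) if len(t) else None,len(t), 'bbox mid',(t.min(0)+t.max(0))/2)
    for nm,q in(('red',((hsv[...,0]<8)|(hsv[...,0]>172))&(hsv[...,1]>120)),('yel',(hsv[...,0]>20)&(hsv[...,0]<35)&(hsv[...,1]>120))):
        mm=m&q
        k,l,st,cc=cv2.connectedComponentsWithStats(mm.astype(np.uint8))
        for i in range(1,k):
            w=W[l==i].mean(0); d=w[:2]-c; print(' ',nm,st[i,4],cc[i].round(),w.round(),np.degrees(np.arctan2(d[1],d[0])).round(1),np.hypot(*d).round(1))
    # bowl
    b=np.array([519,135.])
    for _ in range(3):
        m=sel(W,b,26,125,152)&(hsv[...,0]>100)&(hsv[...,0]<125); b,e,k=circ(W[m],22,b)
    print(' bowl',b.round(1),e,k)
    red=((hsv[...,0]<8)|(hsv[...,0]>172))&(hsv[...,1]>120)&sel(W,[440,155],70,168,182)
    P=W[red]; print(' hz',np.median(P[:,2]),len(P))
    x0,y0=P[:,:2].mean(0); u=cv2.fitLine(P[:,:2].astype(np.float32),cv2.DIST_HUBER,0,.01,.01).ravel(); print(' line',u, 'yaw',np.degrees(np.arctan2(u[1],u[0])*1))
    d=u[:2]*np.sign(u[0]); t=(P[:,:2]-u[2:])@d; end=u[2:]+d*np.percentile(t,1); print(' end',end, 'grip',end+d*28,'axis',end+d*133, cv2.minAreaRect(P[:,:2].astype(np.float32)))
E
```

```text
scene0 head [548.1  81. ] 1.7495608022860623 693
 top z 318.1784934424866 52 bbox mid [545.18093199  83.23891633 317.7386439 ]
  red 5 [210. 150.] [535.  98. 309.] 125.8 21.5
  red 7 [210. 164.] [527. 111. 278.] 124.9 36.5
  yel 5 [200. 160.] [556. 116. 278.] 77.6 35.8
 bowl [521.6 135.1] 0.524555344900179 68
 hz 173.3785792803456 230
 line [ 9.7080028e-01 -2.3988919e-01  4.4350772e+02  1.5843636e+02] yaw -13.88
 end [392.77894369 170.97166848] grip [419.96135107 164.25477099] axis [521.89538351 139.06640648] ((445.26336669921875, 157.15521240234375), (14.620850563049316, 110.17963409423828), 74.2685775756836)
top0 head [548.3  80.5] 2.6779202214382885 449
 top z 319.8369287735302 53 bbox mid [545.38328497  81.58937875 319.48573515]
  red 4 [226. 140.] [535.  98. 310.] 126.9 21.8
  red 3 [224. 150.] [527. 109. 281.] 127.4 35.9
  yel 4 [224. 136.] [552. 102. 314.] 81.4 21.3
 bowl [519.5 138. ] 0.25507104068922715 8
 hz 174.36246371071775 161
 line [ 9.6749032e-01 -2.5290814e-01  4.4409845e+02  1.5372813e+02] yaw -14.649667
 end [392.53796846 167.20637287] grip [419.62769777 160.12494482] axis [521.21417696 133.56958928] ((445.2985534667969, 153.38499450683594), (15.35788631439209, 109.7942886352539), 76.78199005126953)
```

```bash
cat >> h.py <<'E'
from scipy.spatial.transform import Rotation as Ro
def pose(o=None):
    o=o or arm.observe(); return np.array(o['tcp_pos']),Ro.from_euler('xyz',o['tool_rot'])
def plan(targets,p=None,R=None):
    """targets: (x,y,z,yawdeg,nrows) tool down; prints rows (offset,rot) per segment"""
    if p is None: p,R=pose()
    for x,y,z,yaw,n in targets:
        q=np.array([x,y,z],float); G=Ro.from_euler('xyz',[np.pi,0,np.radians(yaw)])
        dr=(R.inv()*G).as_rotvec()
        if n is None: n=int(np.ceil(max(np.linalg.norm(q-p)/41,np.degrees(np.linalg.norm(dr))/7)))
        print('to',[x,y,z,yaw],'n',n)
        for i in range(n):
            r=Ro.from_rotvec(dr/n); off=R.inv().apply((q-p)/n)
            print('  ',off.round(1).tolist(),(dr/n).round(4).tolist()); R=R*r
        p,R=q,G
E
python3 - <<'E'
from h import *
for n in('scene0','top0'):
    s=np.load(f'pics/{n}.npz'); W=cloud(s)
    c=np.array([546,82.])
    for _ in range(4):
        m=sel(W,c,37,264,298); P=W[m]; a=np.degrees(np.arctan2(P[:,1]-c[1],P[:,0]-c[0])); P=P[(a>40)|(a<-150)|(a>170)]
        P=P[np.hypot(*(P[:,:2]-c).T)>29]; c,e,k=circ(P,34,c)
    print(n,'head',c.round(1),e,k)
    for nm,(cx,cy,r,lo,hi) in dict(post=(535,10,32,60,250),toolbox=(0,0,0,0,0)).items():
        P=W[sel(W,[cx,cy],r,lo,hi)]; print(nm,cv2.minAreaRect(P[:,:2].astype(np.float32)) if len(P) else 0)
    P=W[(W[...,0]>300)&(W[...,0]<480)&(W[...,1]>-20)&(W[...,1]<95)&(W[...,2]>60)&(W[...,2]<230)]; print('tb maxy',np.percentile(P[:,1],[50,99,99.9]),'maxz',P[:,2].max())
    P=W[(W[...,0]>350)&(W[...,0]<640)&(W[...,1]>220)&(W[...,1]<420)&(W[...,2]>60)&(W[...,2]<260)]; print('cab miny',np.percentile(P[:,1],[0,1,10]))
plan([(330,-480,420,-95-20,None),(420,-150,420,-60,None),(420,162,420,-14,None)])
E
```

```text
scene0 head [547.6  81.7] 0.6831052011632437 304
post ((534.8757934570312, 14.08583927154541), (39.75800704956055, 23.74711799621582), 44.07099914550781)
toolbox 0
tb maxy [60.41874441 71.08686547 72.65597351] maxz 191.10676053115958
cab miny [281.01475604 287.07005288 298.72793946]
top0 head [547.5  81. ] 0.6821438533675241 128
post ((534.567626953125, 13.87772274017334), (40.95197296142578, 23.210912704467773), 43.43208694458008)
toolbox 0
tb maxy [32.48550474 69.91682871 71.25994373] maxz 195.9754865848181
cab miny [220.09995409 280.35638959 290.59831742]
to [330, -480, 420, -115] n 7
   [-23.3, 16.5, -16.7] [0.0002, 0.0001, -0.1165]
   [-25.0, 13.7, -16.7] [0.0002, 0.0001, -0.1165]
   [-26.5, 10.7, -16.7] [0.0002, 0.0001, -0.1165]
   [-27.5, 7.5, -16.7] [0.0002, 0.0001, -0.1165]
   [-28.2, 4.3, -16.7] [0.0002, 0.0001, -0.1165]
   [-28.5, 1.0, -16.7] [0.0002, 0.0001, -0.1165]
   [-28.4, -2.4, -16.7] [0.0002, 0.0001, -0.1165]
to [420, -150, 420, -60] n 9
   [-37.5, 6.4, 0.0] [0.0, 0.0, -0.1067]
   [-37.9, 2.4, 0.0] [0.0, 0.0, -0.1067]
   [-38.0, -1.6, -0.0] [0.0, 0.0, -0.1067]
   [-37.6, -5.7, -0.0] [0.0, 0.0, -0.1067]
   [-36.8, -9.6, -0.0] [0.0, 0.0, -0.1067]
   [-35.5, -13.5, -0.0] [0.0, 0.0, -0.1067]
   [-33.9, -17.2, -0.0] [0.0, 0.0, -0.1067]
   [-31.9, -20.7, -0.0] [0.0, 0.0, -0.1067]
   [-29.5, -24.0, -0.0] [0.0, 0.0, -0.1067]
to [420, 162, 420, -14] n 8
   [-33.8, -19.5, -0.0] [0.0, 0.0, -0.1004]
   [-31.7, -22.8, -0.0] [0.0, 0.0, -0.1004]
   [-29.2, -25.8, -0.0] [0.0, 0.0, -0.1004]
   [-26.5, -28.6, -0.0] [0.0, 0.0, -0.1004]
   [-23.5, -31.1, -0.0] [0.0, 0.0, -0.1004]
   [-20.2, -33.3, -0.0] [0.0, 0.0, -0.1004]
   [-16.8, -35.2, -0.0] [0.0, 0.0, -0.1004]
   [-13.2, -36.7, -0.0] [0.0, 0.0, -0.1004]
```

carry_out(
  rows=[
    {"grip":60,"offset":[-23.3,16.5,-16.7],"rot":[0,0,-0.1165]},
    {"grip":60,"offset":[-25,13.7,-16.7],"rot":[0,0,-0.1165]},
    {"grip":60,"offset":[-26.5,10.7,-16.7],"rot":[0,0,-0.1165]},
    {"grip":60,"offset":[-27.5,7.5,-16.7],"rot":[0,0,-0.1165]},
    {"grip":60,"offset":[-28.2,4.3,-16.7],"rot":[0,0,-0.1165]},
    {"grip":60,"offset":[-28.5,1,-16.7],"rot":[0,0,-0.1165]},
    {"grip":60,"offset":[-28.4,-2.4,-16.7],"rot":[0,0,-0.1165]},
  ],
)

```text
time_s: 0.68
tcp_pos: [330.5, -478.9, 421.3]
tool_rot: [3.141, 0.0, -2.002]
contact_force: [0.4, -0.4, 0.8]
opening: 59.7
```

carry_out(
  rows=[
    {"grip":60,"offset":[-37.5,6.4,0],"rot":[0,0,-0.1067]},
    {"grip":60,"offset":[-37.9,2.4,0],"rot":[0,0,-0.1067]},
    {"grip":60,"offset":[-38,-1.6,0],"rot":[0,0,-0.1067]},
    {"grip":60,"offset":[-37.6,-5.7,0],"rot":[0,0,-0.1067]},
    {"grip":60,"offset":[-36.8,-9.6,0],"rot":[0,0,-0.1067]},
    {"grip":60,"offset":[-35.5,-13.5,0],"rot":[0,0,-0.1067]},
    {"grip":60,"offset":[-33.9,-17.2,0],"rot":[0,0,-0.1067]},
    {"grip":60,"offset":[-31.9,-20.7,0],"rot":[0,0,-0.1067]},
    {"grip":60,"offset":[-29.5,-24,0],"rot":[0,0,-0.1067]},
  ],
)

```text
time_s: 1.43
tcp_pos: [419.7, -148.4, 420.8]
tool_rot: [-3.141, 0.0, -1.042]
contact_force: [1.5, 0.4, 0.4]
opening: 60.0
```

carry_out(
  rows=[
    {"grip":50,"offset":[-33.8,-19.5,0],"rot":[0,0,-0.1004]},
    {"grip":50,"offset":[-31.7,-22.8,0],"rot":[0,0,-0.1004]},
    {"grip":50,"offset":[-29.2,-25.8,0],"rot":[0,0,-0.1004]},
    {"grip":50,"offset":[-26.5,-28.6,0],"rot":[0,0,-0.1004]},
    {"grip":50,"offset":[-23.5,-31.1,0],"rot":[0,0,-0.1004]},
    {"grip":50,"offset":[-20.2,-33.3,0],"rot":[0,0,-0.1004]},
    {"grip":50,"offset":[-16.8,-35.2,0],"rot":[0,0,-0.1004]},
    {"grip":50,"offset":[-13.2,-36.7,0],"rot":[0,0,-0.1004]},
    {"grip":50,"offset":[0,0,0],"rot":[0,0,0]},
  ],
)

```text
time_s: 2.18
tcp_pos: [419.5, 166.8, 420.0]
tool_rot: [3.141, 0.001, -0.234]
contact_force: [-0.2, -0.4, 1.8]
opening: 50.0
```

Run:
```python
from h import *
p,R=pose(); print(p,R.as_euler('xyz'),arm.observe()['joint_pos'].round(2))
s=snap('top','top1'); W=cloud(s); hsv=cv2.cvtColor(s['img'],cv2.COLOR_RGB2HSV)
s2=snap('scene','scene1'); W2=cloud(s2); hsv2=cv2.cvtColor(s2['img'],cv2.COLOR_RGB2HSV)
for W,h in((W,hsv),(W2,hsv2)):
    red=((h[...,0]<8)|(h[...,0]>172))&(h[...,1]>120)&sel(W,[440,155],70,166,184); print(red.sum())
    if red.sum()>20: print(cv2.minAreaRect(W[red][:,:2].astype(np.float32)))
im=np.hstack([s['img'][80:280,140:400],s2['img'][80:280,140:400]]); cv2.imwrite('pics/a1.png',cv2.resize(im,None,fx=1.5,fy=1.5)[:,:,::-1])
plan([(420,161.5,300,-14,None),(420,161.5,218,-14,None)],p,R)
```

```text
[419.49902272 166.81608934 419.96242024] [ 3.14138733e+00  8.97370543e-04 -2.33755002e-01] [ 0.82 -0.08 -0.25 -0.   -1.4   0.52]
0
241
((445.00164794921875, 156.74244689941406), (14.349457740783691, 109.6976089477539), 75.17247772216797)
to [420, 161.5, 300, -14] n 3
   [0.6, 1.7, 40.0] [0.0001, 0.0003, 0.0035]
   [0.6, 1.7, 40.0] [0.0001, 0.0003, 0.0035]
   [0.6, 1.7, 40.0] [0.0001, 0.0003, 0.0035]
to [420, 161.5, 218, -14] n 2
   [0.0, -0.0, 41.0] [0.0, 0.0, 0.0]
   [0.0, -0.0, 41.0] [0.0, 0.0, 0.0]
```

View pics/a1.png

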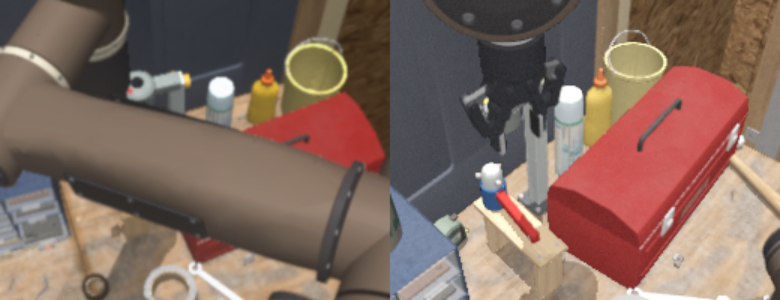

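carry_out(
  rows=[
    {"grip":50,"offset":[0.6,1.7,40],"rot":[0,0,0.003]},
    {"grip":50,"offset":[0.6,1.7,40],"rot":[0,0,0.003]},
    {"grip":50,"offset":[0.6,1.7,40],"rot":[0,0,0.003]},
    {"grip":50,"offset":[0,0,30],"rot":[0,0,0]},
    {"grip":50,"offset":[0,0,30],"rot":[0,0,0]},
    {"grip":50,"offset":[0,0,22],"rot":[0,0,0]},
    {"grip":50,"offset":[0,0,0],"rot":[0,0,0]},
    {"grip":50,"offset":[0,0,0],"rot":[0,0,0]},
  ],
)

```text
time_s: 2.95
tcp_pos: [420.1, 155.2, 218.7]
tool_rot: [3.139, 0.001, -0.255]
contact_force: [0.4, 0.5, 1.0]
opening: 50.0
```

Run:
```python
from h import *
p,R=pose(); print(p,R.as_euler('xyz'),arm.observe()['contact_force'])
s2=snap('scene','scene2'); cv2.imwrite('pics/a2.png',cv2.resize(s2['img'][130:280,170:350],None,fx=4,fy=4)[:,:,::-1])
```

```text
[420.14342042 155.2174511  218.65494032] [ 3.13936110e+00  9.17257222e-04 -2.54511501e-01] [0.36683894 0.4923798  1.0210894 ]
```

View pics/a2.png

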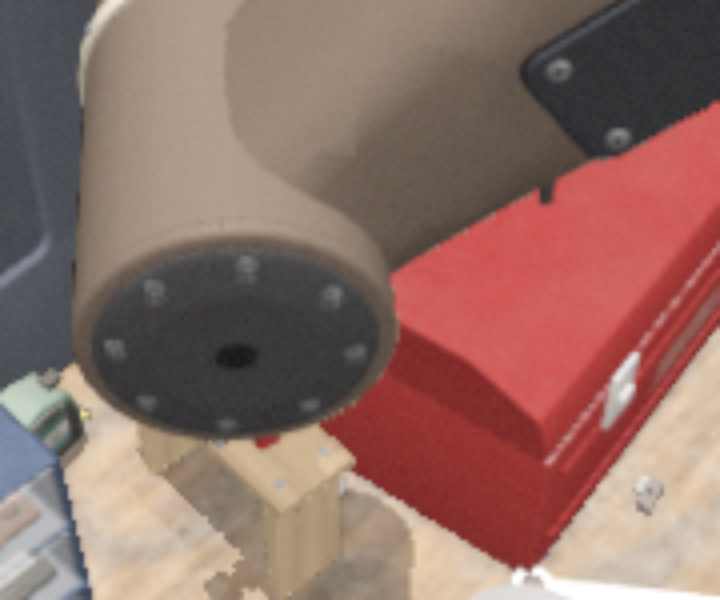

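carry_out(
  rows=[
    {"grip":50,"offset":[-0.8,-3.1,0],"rot":[0,0,0]},
    {"grip":50,"offset":[-0.8,-3.1,0],"rot":[0,0,0]},
    {"grip":50,"offset":[0,0,0],"rot":[0,0,0]},
    {"grip":50,"offset":[0,0,0],"rot":[0,0,0]},
    {"grip":50,"offset":[0,0,0],"rot":[0,0,0]},
  ],
)

```text
time_s: 3.42
tcp_pos: [420.3, 163.1, 219.3]
tool_rot: [-3.141, -0.0, -0.252]
contact_force: [-0.6, 0.4, 0.7]
opening: 50.1
```

carry_out(
  rows=[
    {"grip":25,"offset":[0,0,0],"rot":[0,0,0]},
    {"grip":18,"offset":[0,0,0],"rot":[0,0,0]},
    {"grip":8,"offset":[0,0,0],"rot":[0,0,0]},
    {"grip":5,"offset":[0,0,0],"rot":[0,0,0]},
    {"grip":5,"offset":[0,0,0],"rot":[0,0,0]},
    {"grip":5,"offset":[0,0,0],"rot":[0,0,0]},
    {"grip":5,"offset":[0,0,0],"rot":[0,0,0]},
    {"grip":5,"offset":[0,0,0],"rot":[0,0,0]},
  ],
)

```text
time_s: 4.08
tcp_pos: [420.2, 162.8, 218.8]
tool_rot: [3.141, 0.0, -0.253]
contact_force: [-1.2, -0.5, 1.8]
opening: 15.2
```

carry_out(
  rows=[
    {"grip":5,"offset":[0,0,-6],"rot":[0,0,0]},
    {"grip":5,"offset":[0,0,-10],"rot":[0,0,0]},
    {"grip":5,"offset":[0,0,-10],"rot":[0,0,0]},
    {"grip":5,"offset":[0,0,-6],"rot":[0,0,0]},
    {"grip":5,"offset":[0,0,0],"rot":[0,0,0]},
    {"grip":5,"offset":[0,0,0],"rot":[0,0,0]},
    {"grip":5,"offset":[0,0,0],"rot":[0,0,0]},
  ],
)

```text
time_s: 4.67
tcp_pos: [419.9, 162.7, 250.3]
tool_rot: [3.141, 0.001, -0.253]
contact_force: [0.9, -0.6, -2.2]
opening: 15.0
```

Run:
```python
from h import *
p,R=pose(); o=arm.observe(); print(p,R.as_euler('xyz'),o['contact_force'],o['ft_torque'])
a=snap('scene','scene3')['img'];b=snap('top','top3')['img']
im=np.hstack([b[80:260,140:330],a[80:260,150:340]]); cv2.imwrite('pics/a3.png',cv2.resize(im,None,fx=2,fy=2)[:,:,::-1])
```

```text
[419.88971097 162.66216298 250.25854694] [ 3.14114845e+00  6.74445507e-04 -2.53018485e-01] [ 0.85736481 -0.60615412 -2.19765271] [0.07181058 0.23991962 0.00614557]
```

View pics/a3.png

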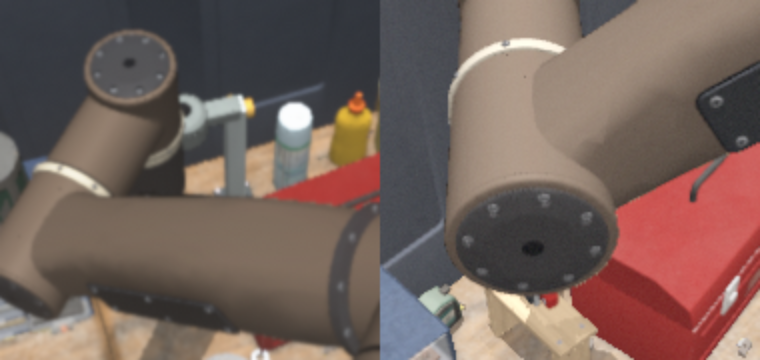

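```bash
cat >> h.py <<'E'
L=104.7
def arc(a0,y0,a1,y1,z0,z1,n,p=None,R=None):
    """bowl axis a0->a1, tool yaw y0->y1 deg; rows from the commanded pose p,R"""
    if p is None: p,R=pose()
    a0,a1=np.array(a0,float),np.array(a1,float)
    for i in range(1,n+1):
        f=i/n; y=np.radians(y0+(y1-y0)*f); a=a0+(a1-a0)*f
        q=np.r_[a-L*np.array([np.cos(y),np.sin(y)]),z0+(z1-z0)*f]; G=Ro.from_euler('xyz',[np.pi,0,y])
        print('  ',R.inv().apply(q-p).round(1).tolist(),(R.inv()*G).as_rotvec().round(4).tolist()); p,R=q,G
    print(p)
E
python3 - <<'E'
from h import *
arc([521.3,136.4],-14.5,[547.5,81.4],-105,250.3,250.3,20)
E
```

```text
[2.3, -5.9, -0.1] [0.0009, 0.0007, 0.0791]
   [2.5, -6.1, -0.0] [-0.0, -0.0, 0.079]
   [2.6, -6.3, -0.0] [0.0, -0.0, 0.079]
   [2.8, -6.5, -0.0] [-0.0, -0.0, 0.079]
   [2.9, -6.6, -0.0] [0.0, -0.0, 0.079]
   [3.0, -6.9, -0.0] [-0.0, -0.0, 0.079]
   [3.1, -7.1, -0.0] [-0.0, -0.0, 0.079]
   [3.2, -7.3, -0.0] [0.0, -0.0, 0.079]
   [3.3, -7.5, -0.0] [0.0, -0.0, 0.079]
   [3.3, -7.8, -0.0] [0.0, -0.0, 0.079]
   [3.4, -8.0, -0.0] [0.0, -0.0, 0.079]
   [3.4, -8.2, -0.0] [0.0, -0.0, 0.079]
   [3.4, -8.5, -0.0] [-0.0, -0.0, 0.079]
   [3.3, -8.7, -0.0] [0.0, -0.0, 0.079]
   [3.3, -9.0, -0.0] [0.0, -0.0, 0.079]
   [3.2, -9.2, -0.0] [-0.0, -0.0, 0.079]
   [3.1, -9.4, -0.0] [0.0, -0.0, 0.079]
   [3.0, -9.6, -0.0] [0.0, -0.0, 0.079]
   [2.9, -9.8, -0.0] [0.0, -0.0, 0.079]
   [2.8, -10.0, -0.0] [0.0, -0.0, 0.079]
[574.59835402 182.53243401 250.3       ]
```

carry_out(
  rows=[
    {"grip":5,"offset":[2.3,-5.9,0],"rot":[0,0,0.079]},
    {"grip":5,"offset":[2.5,-6.1,0],"rot":[0,0,0.079]},
    {"grip":5,"offset":[2.6,-6.3,0],"rot":[0,0,0.079]},
    {"grip":5,"offset":[2.8,-6.5,0],"rot":[0,0,0.079]},
    {"grip":5,"offset":[2.9,-6.6,0],"rot":[0,0,0.079]},
    {"grip":5,"offset":[3.0,-6.9,0],"rot":[0,0,0.079]},
    {"grip":5,"offset":[3.1,-7.1,0],"rot":[0,0,0.079]},
    {"grip":5,"offset":[3.2,-7.3,0],"rot":[0,0,0.079]},
    {"grip":5,"offset":[3.3,-7.5,0],"rot":[0,0,0.079]},
    {"grip":5,"offset":[3.3,-7.8,0],"rot":[0,0,0.079]},
  ],
)

```text
time_s: 5.6
tcp_pos: [482.2, 199.9, 250.2]
tool_rot: [3.141, -0.0, -1.047]
contact_force: [-0.2, 0.2, -2.1]
opening: 15.0
```

carry_out(
  rows=[
    {"grip":5,"offset":[3.4,-8.0,0],"rot":[0,0,0.079]},
    {"grip":5,"offset":[3.4,-8.2,0],"rot":[0,0,0.079]},
    {"grip":5,"offset":[3.4,-8.5,0],"rot":[0,0,0.079]},
    {"grip":5,"offset":[3.3,-8.7,0],"rot":[0,0,0.079]},
    {"grip":5,"offset":[3.3,-9.0,0],"rot":[0,0,0.079]},
    {"grip":5,"offset":[3.2,-9.2,0],"rot":[0,0,0.079]},
    {"grip":5,"offset":[3.1,-9.4,0],"rot":[0,0,0.079]},
    {"grip":5,"offset":[3.0,-9.6,0],"rot":[0,0,0.079]},
    {"grip":5,"offset":[2.9,-9.8,0],"rot":[0,0,0.079]},
    {"grip":5,"offset":[2.8,-10.0,0],"rot":[0,0,0.079]},
  ],
)

```text
time_s: 6.43
tcp_pos: [575.2, 182.9, 250.0]
tool_rot: [3.141, -0.001, -1.837]
contact_force: [-0.2, 0.5, -1.8]
opening: 15.2
```

carry_out(
  rows=[
    {"grip":5,"offset":[0,0,0],"rot":[0,0,0]},
    {"grip":5,"offset":[0,0,0],"rot":[0,0,0]},
    {"grip":5,"offset":[0,0,0],"rot":[0,0,0]},
    {"grip":5,"offset":[0,0,0],"rot":[0,0,0]},
  ],
)

```text
time_s: 6.77
tcp_pos: [574.3, 183.1, 250.6]
tool_rot: [3.141, -0.0, -1.831]
contact_force: [-0.2, -0.1, -2.7]
opening: 14.9
```

Run:
```python
from h import *
p,R=pose(); o=arm.observe(); print(p,R.as_euler('xyz'),o['contact_force'],o['ft_torque'],o['joint_pos'].round(2))
a=snap('scene','scene4')['img'];b=snap('top','top4')['img']
im=np.hstack([b[90:240,160:360],a[100:250,140:340]]); cv2.imwrite('pics/a4.png',cv2.resize(im,None,fx=2,fy=2,interpolation=2)[:,:,::-1])
```

```text
[574.33573897 183.10982471 250.62402929] [ 3.14131678e+00 -1.18819981e-04 -1.83110564e+00] [-0.20658372 -0.08036629 -2.68186035] [ 0.22124939 -0.0360107  -0.03692018] [ 0.63  0.28 -0.23 -0.   -1.06 -0.89]
```

View pics/a4.png

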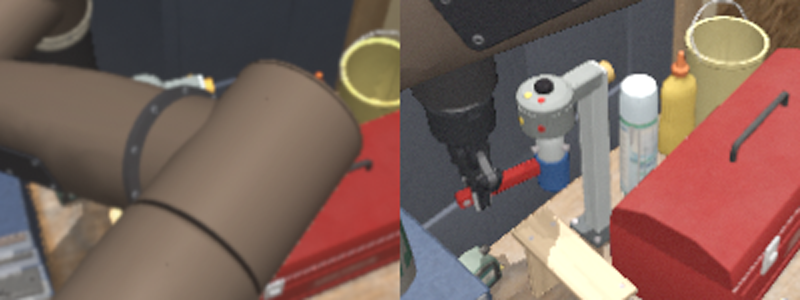

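```bash
cat >> h.py <<'E'
def check(name,uz,b0):
    s=snap('scene',name) if name not in('scene4',) else np.load(f'pics/{name}.npz'); W=cloud(s); h=cv2.cvtColor(s['img'],cv2.COLOR_RGB2HSV)
    c=np.array([547.5,81.4]); 
    for _ in range(4):
        P=W[sel(W,c,37,264,298)]; a=np.degrees(np.arctan2(P[:,1]-c[1],P[:,0]-c[0])); P=P[((a>40)|(a<-150))&(np.hypot(*(P[:,:2]-c).T)>29)]; c,e,k=circ(P,34,c)
    print('head',c.round(1),round(e,2),k)
    for lo,hi in((uz+3,uz+28),(uz+28,uz+53),(uz+3,uz+53)):
        b=np.array(b0,float)
        for _ in range(4):
            m=sel(W,b,27,lo,hi)&(h[...,0]>100)&(h[...,0]<125)&(h[...,1]>120); P=W[m]; P=P[np.hypot(*(P[:,:2]-b).T)>17]; b,e,k=circ(P,22,b)
        print('bowl',lo,b.round(1),round(e,2),k)
    m=sel(W,b,30,100,262)&(h[...,0]>100)&(h[...,0]<125)&(h[...,1]>120); print('blue z',np.percentile(W[m][:,2],[1,99]).round(1))
    red=((h[...,0]<8)|(h[...,0]>172))&(h[...,1]>120)
    d=W-np.r_[b,0]; r=np.hypot(d[...,0],d[...,1])
    k=red&(r<145)&(r>24)&(W[...,2]>uz+25)&(W[...,2]<uz+65)
    P=W[k]; r=r[k]; an=np.degrees(np.arctan2(P[:,1]-b[1],P[:,0]-b[0]))
    for lo,hi in((25,45),(45,65),(65,85),(110,135)):
        q=P[(r>lo)&(r<hi)]
        if len(q): print('handle r',lo,hi,'ztop',np.percentile(q[:,2],[2,50,98]).round(1),'ang',np.median(an[(r>lo)&(r<hi)]).round(1),'n',len(q))
    print('rmax',np.percentile(r,99.5))
E
python3 -c "
from h import *
check('scene4',152,[547.5,81.4])"
```

```text
head [547.7  81.6] 0.68 304
bowl 155 [547.1  81.1] 0.6 89
bowl 180 [547.4  81.2] 0.64 95
bowl 155 [547.2  81.1] 0.66 184
blue z [158.  207.6]
handle r 25 45 ztop [188.6 202.5 206.7] ang 84.9 n 63
handle r 45 65 ztop [187.8 203.  205.9] ang 82.0 n 69
handle r 65 85 ztop [186.8 196.4 206.2] ang 80.6 n 36
handle r 110 135 ztop [177.1 189.1 206.7] ang 72.3 n 111
rmax 144.64854813957058
```

carry_out(
  rows=[
    {"grip":5,"offset":[0,0,-6],"rot":[0,0,0]},
    {"grip":5,"offset":[0,0,-6],"rot":[0,0,0]},
    {"grip":5,"offset":[0,0,-6],"rot":[0,0,0]},
    {"grip":5,"offset":[0,0,-6],"rot":[0,0,0]},
    {"grip":5,"offset":[0,0,-5],"rot":[0,0,0]},
    {"grip":5,"offset":[0,0,-4],"rot":[0,0,0]},
    {"grip":5,"offset":[0,0,-4],"rot":[0,0,0]},
    {"grip":5,"offset":[0,0,0],"rot":[0,0,0]},
    {"grip":5,"offset":[0,0,0],"rot":[0,0,0]},
  ],
)

```text
time_s: 7.62
tcp_pos: [574.8, 183.0, 288.0]
tool_rot: [-3.141, 0.0, -1.833]
contact_force: [-0.5, -0.6, -2.2]
opening: 15.1
```

carry_out(
  rows=[
    {"grip":5,"offset":[0,0,-4],"rot":[0,0,0]},
    {"grip":5,"offset":[0,0,-4],"rot":[0,0,0]},
    {"grip":5,"offset":[0,0,-3],"rot":[0,0,0]},
    {"grip":5,"offset":[0,0,0],"rot":[0,0,0]},
    {"grip":5,"offset":[0,0,0],"rot":[0,0,0]},
    {"grip":5,"offset":[0,0,0],"rot":[0,0,0]},
  ],
)

```text
time_s: 8.12
tcp_pos: [574.7, 182.9, 298.7]
tool_rot: [3.141, 0.0, -1.833]
contact_force: [-0.1, -0.1, -2.4]
opening: 15.1
```

```bash
python3 -c "
from h import *
o=arm.observe(); print(o['tcp_pos'],o['tool_rot'],o['contact_force'],o['ft_torque'])
check('scene5',200,[547.5,81.4])"
```

```text
[574.69498196 182.92690699 298.7145827 ] [ 3.14146423e+00  2.11461464e-05 -1.83285367e+00] [-0.11717936 -0.0972577  -2.38695973] [ 0.26147492 -0.00410757 -0.02486673]
head [547.6  81.7] 0.63 305
bowl 203 [547.4  80.8] 0.63 105
bowl 228 [547.4  80.9] 0.89 71
bowl 203 [547.4  80.8] 0.72 176
blue z [204.  244.6]
handle r 25 45 ztop [236.3 246.9 254.9] ang 86.2 n 56
handle r 45 65 ztop [237.6 250.4 255.5] ang 81.6 n 72
handle r 65 85 ztop [235.5 245.5 254.8] ang 80.6 n 47
handle r 110 135 ztop [237.7 252.  255.1] ang 77.0 n 62
rmax 133.92515889839896
```

carry_out(
  rows=[
    {"grip":5,"offset":[0,0,-1],"rot":[0,0,0]},
    {"grip":5,"offset":[0,0,-0.8],"rot":[0,0,0]},
    {"grip":5,"offset":[0,0,0],"rot":[0,0,0]},
    {"grip":5,"offset":[0,0,0],"rot":[0,0,0]},
  ],
)

```text
time_s: 8.5
tcp_pos: [574.8, 183.0, 300.6]
tool_rot: [-3.142, 0.0, -1.833]
contact_force: [0.1, 0.9, -2.3]
opening: 15.0
```

```bash
python3 -c "
from h import *
p,R=pose(); print(p)
arc([547.5,81.4],-105,[547.5,81.4],-55,p[2],p[2],18)" | head -30
```

```text
[574.76794864 182.9792416  300.62592578]
   [0.6, 5.1, -0.0] [-0.0, 0.0, -0.0486]
   [0.1, 5.1, 0.0] [0.0, 0.0, -0.0485]
   [0.1, 5.1, 0.0] [0.0, 0.0, -0.0485]
   [0.1, 5.1, 0.0] [0.0, 0.0, -0.0485]
   [0.1, 5.1, 0.0] [0.0, 0.0, -0.0485]
   [0.1, 5.1, 0.0] [-0.0, 0.0, -0.0485]
   [0.1, 5.1, 0.0] [0.0, 0.0, -0.0485]
   [0.1, 5.1, 0.0] [0.0, 0.0, -0.0485]
   [0.1, 5.1, 0.0] [0.0, 0.0, -0.0485]
   [0.1, 5.1, 0.0] [0.0, 0.0, -0.0485]
   [0.1, 5.1, 0.0] [0.0, 0.0, -0.0485]
   [0.1, 5.1, 0.0] [0.0, 0.0, -0.0485]
   [0.1, 5.1, 0.0] [-0.0, 0.0, -0.0485]
   [0.1, 5.1, 0.0] [0.0, 0.0, -0.0485]
   [0.1, 5.1, 0.0] [0.0, 0.0, -0.0485]
   [0.1, 5.1, 0.0] [0.0, 0.0, -0.0485]
   [0.1, 5.1, 0.0] [-0.0, 0.0, -0.0485]
   [0.1, 5.1, 0.0] [0.0, 0.0, -0.0485]
[487.44654711 167.16521904 300.62592578]
```

carry_out(
  rows=[
    {"grip":5,"offset":[0.4,5.1,0],"rot":[0,0,-0.0485]},
    {"grip":5,"offset":[0.12,5.08,0],"rot":[0,0,-0.0485]},
    {"grip":5,"offset":[0.12,5.08,0],"rot":[0,0,-0.0485]},
    {"grip":5,"offset":[0.12,5.08,0],"rot":[0,0,-0.0485]},
    {"grip":5,"offset":[0.12,5.08,0],"rot":[0,0,-0.0485]},
    {"grip":5,"offset":[0.12,5.08,0],"rot":[0,0,-0.0485]},
    {"grip":5,"offset":[0.12,5.08,0],"rot":[0,0,-0.0485]},
    {"grip":5,"offset":[0.12,5.08,0],"rot":[0,0,-0.0485]},
    {"grip":5,"offset":[0.12,5.08,0],"rot":[0,0,-0.0485]},
  ],
)

```text
time_s: 9.25
tcp_pos: [529.0, 184.7, 300.6]
tool_rot: [3.141, -0.0, -1.394]
contact_force: [-0.7, -0.2, -2.9]
opening: 15.3
```

carry_out(
  rows=[
    {"grip":5,"offset":[0.12,5.08,0],"rot":[0,0,-0.0485]},
    {"grip":5,"offset":[0.12,5.08,0],"rot":[0,0,-0.0485]},
    {"grip":5,"offset":[0.12,5.08,0],"rot":[0,0,-0.0485]},
    {"grip":5,"offset":[0.12,5.08,0],"rot":[0,0,-0.0485]},
    {"grip":5,"offset":[0.12,5.08,0],"rot":[0,0,-0.0485]},
    {"grip":5,"offset":[0.12,5.08,0],"rot":[0,0,-0.0485]},
    {"grip":5,"offset":[0.12,5.08,0],"rot":[0,0,-0.0485]},
    {"grip":5,"offset":[0.12,5.08,0],"rot":[0,0,-0.0485]},
    {"grip":5,"offset":[0.12,5.08,0],"rot":[0,0,-0.0485]},
    {"grip":5,"offset":[0,0,0],"rot":[0,0,0]},
  ],
)

```text
time_s: 10.08
tcp_pos: [486.7, 166.9, 300.7]
tool_rot: [3.141, 0.0, -0.958]
contact_force: [-0.1, 0.2, -2.0]
opening: 14.9
```

```bash
python3 -c "
from h import *
o=arm.observe(); print(o['tcp_pos'],np.degrees(o['tool_rot']),o['contact_force'],o['ft_torque'])
check('scene6',203,[547.5,81.4])"
```

```text
[486.69926242 166.8948637  300.70814005] [ 1.79988538e+02  1.27634944e-02 -5.48753315e+01] [-0.0918001   0.20627882 -2.00395909] [0.12506583 0.17984857 0.01860531]
head [547.4  82.2] 0.4 69
bowl 206 [546.8  80.2] 0.35 32
bowl 231 [546.6  81.5] 0.0 1
bowl 206 [546.8  80.2] 0.36 33
blue z [206.1 231.1]
handle r 65 85 ztop [253.5 254.5 256.6] ang 120.8 n 5
handle r 110 135 ztop [238.  254.3 257.5] ang 125.3 n 89
rmax 134.18655311677537
```

carry_out(
  rows=[
    {"grip":5,"offset":[0,0,2],"rot":[0,0,0]},
    {"grip":5,"offset":[0,0,2],"rot":[0,0,0]},
    {"grip":5,"offset":[0,0,2],"rot":[0,0,0]},
    {"grip":5,"offset":[0,0,1.5],"rot":[0,0,0]},
    {"grip":5,"offset":[0,0,0],"rot":[0,0,0]},
    {"grip":5,"offset":[0,0,0],"rot":[0,0,0]},
  ],
)

```text
time_s: 10.63
tcp_pos: [487.5, 167.4, 293.1]
tool_rot: [3.141, -0.0, -0.96]
contact_force: [-0.4, -0.5, -1.4]
opening: 15.2
```

carry_out(
  rows=[
    {"grip":5,"offset":[0,0,1],"rot":[0,0,0]},
    {"grip":5,"offset":[0,0,0],"rot":[0,0,0]},
    {"grip":5,"offset":[0,0,0],"rot":[0,0,0]},
  ],
)

```text
time_s: 10.88
tcp_pos: [487.6, 167.4, 292.6]
tool_rot: [-3.141, -0.0, -0.96]
contact_force: [-0.3, -1.3, 3.7]
opening: 15.3
```

carry_out(
  rows=[
    {"grip":5,"offset":[0,0,0.8],"rot":[0,0,0]},
    {"grip":5,"offset":[0,0,0],"rot":[0,0,0]},
    {"grip":5,"offset":[0,0,0],"rot":[0,0,0]},
  ],
)

```text
time_s: 11.13
tcp_pos: [487.8, 167.3, 292.1]
tool_rot: [-3.141, -0.001, -0.96]
contact_force: [-1.6, -1.4, 5.3]
opening: 14.9
```

```bash
python3 -c "
from h import *
o=arm.observe(); print(o['tcp_pos'],np.degrees(o['tool_rot']),o['contact_force'],o['ft_torque'])
check('scene7',194,[547.5,81.4])
a=cv2.imread('pics/scene7.png'); cv2.imwrite('pics/a7.png',cv2.resize(a[120:240,150:310],None,fx=5,fy=5,interpolation=2))"
```

```text
[487.79000674 167.28715948 292.05882331] [-1.79938760e+02 -3.98678404e-02 -5.49839833e+01] [-1.64577696 -1.44714666  5.31261014] [-0.75835499  0.25607251 -0.15013801]
head [547.5  81.9] 0.55 77
bowl 197 [548.4  79.9] 0.65 30
bowl 222 [547.8  81.3] 0.0 1
bowl 197 [548.2  79.8] 0.69 31
blue z [198.8 221.9]
handle r 65 85 ztop [247.4 248.1 248.1] ang 121.8 n 3
handle r 110 135 ztop [230.9 245.5 248.3] ang 125.2 n 85
rmax 135.42800658887094
```

View pics/a7.png

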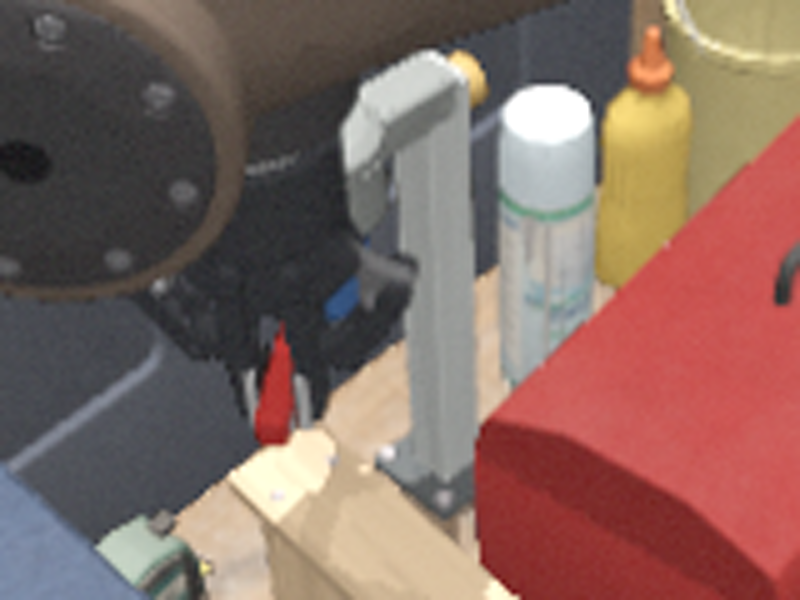

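carry_out(
  rows=[
    {"grip":20,"offset":[0,0,-0.5],"rot":[0,0,0]},
    {"grip":30,"offset":[0,0,0],"rot":[0,0,0]},
    {"grip":40,"offset":[0,0,0],"rot":[0,0,0]},
    {"grip":45,"offset":[0,0,0],"rot":[0,0,0]},
    {"grip":45,"offset":[0,0,0],"rot":[0,0,0]},
    {"grip":45,"offset":[0,0,0],"rot":[0,0,0]},
  ],
)

```text
time_s: 11.68
tcp_pos: [487.4, 167.4, 291.6]
tool_rot: [3.141, 0.0, -0.96]
contact_force: [-1.2, 0.2, -0.2]
opening: 44.8
```

carry_out(
  rows=[
    {"grip":45,"offset":[0,0,-5],"rot":[0,0,0]},
    {"grip":45,"offset":[0,0,-10],"rot":[0,0,0]},
    {"grip":45,"offset":[0,0,-20],"rot":[0,0,0]},
    {"grip":45,"offset":[0,0,-20],"rot":[0,0,0]},
    {"grip":45,"offset":[0,0,-20],"rot":[0,0,0]},
    {"grip":45,"offset":[0,0,-20],"rot":[0,0,0]},
    {"grip":45,"offset":[0,0,-20],"rot":[0,0,0]},
    {"grip":45,"offset":[0,0,-15],"rot":[0,0,0]},
    {"grip":45,"offset":[0,0,0],"rot":[0,0,0]},
  ],
)

```text
time_s: 12.43
tcp_pos: [488.3, 167.5, 426.5]
tool_rot: [-3.135, -0.001, -0.96]
contact_force: [0.6, 1.7, 0.6]
opening: 45.1
```

```bash
python3 -c "
from h import *
o=arm.observe(); print(o['tcp_pos'],np.degrees(o['tool_rot']),o['contact_force'],o['ft_torque'])
check('scene8',194,[547.5,81.4])
a=cv2.imread('pics/scene8.png'); cv2.imwrite('pics/a8.png',cv2.resize(a[100:240,150:330],None,fx=4,fy=4,interpolation=2))"
```

```text
[488.29864923 167.52275776 426.48963906] [-1.79635313e+02 -4.89589206e-02 -5.49784678e+01] [0.56034432 1.65782891 0.57163404] [ 0.08662024 -0.11504802 -0.04487172]
head [547.6  81.7] 0.68 283
bowl 197 [547.6  80.2] 0.68 57
bowl 222 [547.5  80.4] 0.5 50
bowl 197 [547.6  80.3] 0.6 107
blue z [199.1 243.7]
handle r 25 45 ztop [239.4 247.3 250. ] ang 128.6 n 39
handle r 45 65 ztop [236.5 247.2 249.4] ang 128.2 n 48
handle r 65 85 ztop [235.3 247.7 250.3] ang 126.8 n 49
handle r 110 135 ztop [231.6 246.4 248.8] ang 125.3 n 93
rmax 134.39906871882928
```

View pics/a8.png

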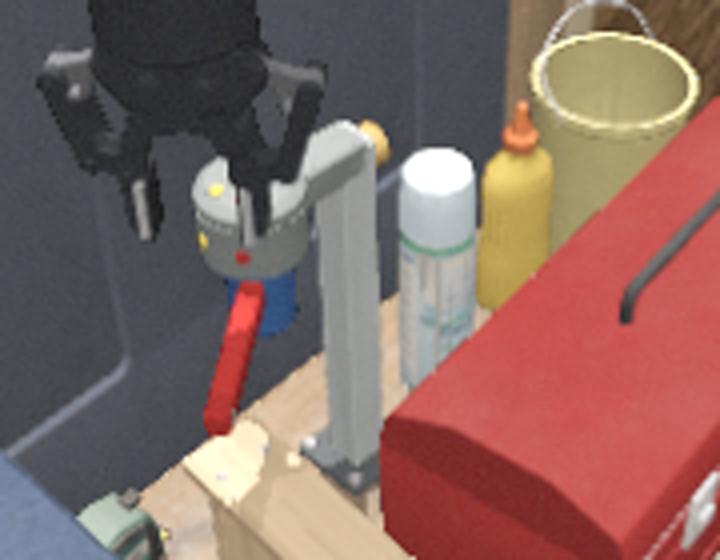

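carry_out(
  rows=[
    {"grip":45,"offset":[0,0,0],"rot":[0,0,0]},
    {"grip":45,"offset":[0,0,0],"rot":[0,0,0]},
    {"grip":45,"offset":[0,0,0],"rot":[0,0,0]},
    {"grip":45,"offset":[0,0,0],"rot":[0,0,0]},
  ],
)

```text
time_s: 12.82
tcp_pos: [487.3, 167.3, 421.2]
tool_rot: [3.14, -0.0, -0.96]
contact_force: [-0.1, -0.1, -0.4]
opening: 45.0
```

```bash
python3 -c "
from h import *
check('scene9',194,[547.5,81.4]); o=arm.observe(); print(o['contact_force'],o['tcp_pos'])
a=cv2.imread('pics/scene0.png').astype(int);b=cv2.imread('pics/scene9.png').astype(int)
for n,(u,v,r) in dict(tape=(241,326,14),can=(260,165,12),glue=(279,158,10),measure=(181,233,9)).items(): print(n,abs(a-b)[v-r:v+r,u-r:u+r].mean().round(1))
print(arm.hand_in())"
```

```text
head [547.5  81.8] 0.56 266
bowl 197 [547.5  80.7] 0.56 56
bowl 222 [547.6  80.2] 0.61 52
bowl 197 [547.6  80.4] 0.58 108
blue z [200.6 243.4]
handle r 25 45 ztop [237.9 247.5 249.7] ang 128.0 n 39
handle r 45 65 ztop [236.9 247.4 249.4] ang 128.0 n 49
handle r 65 85 ztop [234.8 247.4 249.5] ang 126.6 n 47
handle r 110 135 ztop [231.6 246.5 249.6] ang 125.6 n 89
rmax 134.69347107905543
[ 0.04066887  0.16255254 -0.08700174] [487.3065044  167.29476885 421.27149712]
tape 43.2
can 6.5
glue 6.0
measure 6.8
the job is handed in; nothing more can be done
None
```

```bash
python3 -c "
import cv2,numpy as np
a=cv2.imread('pics/scene0.png');b=cv2.imread('pics/scene9.png')
cv2.imwrite('pics/t.png',cv2.resize(np.hstack([a[280:384,180:300],b[280:384,180:300]]),None,fx=3,fy=3))"
```

```text
(no output)
```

View pics/t.png

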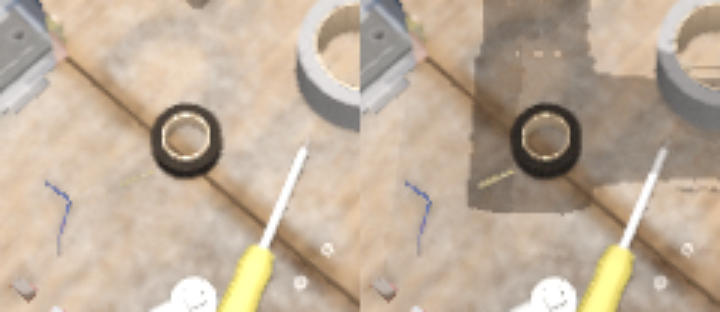

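The bowl now hangs locked in the ring with its handle at the red dot, and the gripper is clear of it. I handed the job in at about 13 s; no verdict is reported. I gripped the bowl by the red handle, pushed the lugs up under the yellow dot without contact, swung the handle 50°, lowered about 9 mm until the lugs seated, released and raised the arm.

Last checks:
- **Seat:** the handle top is at about 249 mm, so the bowl's underside is at about 195 mm, against 194 mm when seated.
- **Alignment:** the handle tip points to 125–126°, and I measured the red dot at about 125°. Points nearer the axis read 127–128°. The bowl's axis is within about 1.5 mm of the head's.
- **Level:** the handle top is at the same height along its length, within 0.3 mm.
- **Robot:** the contact force is about 0 N, so it is touching nothing.
- **Bystanders:** the can, glue and tape measure look unchanged in the pictures. My picture-difference check flagged the black tape (43 against about 6 for the others). Viewed after hand-in, that was only the arm's shadow, and the roll is where it was.

I viewed 10 pictures.

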